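# Gauge the pour gap of a panel mould

## Robot

A 6-joint arm with a two-finger parallel gripper is mounted at the origin on the work surface; the furniture and walls round the work are solid. World frame = base frame: x ahead of the robot, y to its left, z up, the work surface at z = 0. Lengths are in m, angles in rad, forces in N, time in s.
With the tool pointing down it reaches from about 0.35 to 0.725 m from the base axis. Payload 4.3 kg.
Tool frame: the origin (TCP) lies midway between the tips of the shut fingers; the grasp point (between the pads) lies 19 mm behind it; z points along the fingers, y is the line along which they close (so a half turn about z gives the same grasp; the last joint's range is limited). The gripper opens to 85 mm and grips with 20 to 120 N. Pads are 22 mm wide; open, the fingers measure 114 mm over their backs; the gripper's body (76 mm by 85 mm) begins 54 mm behind the grasp point. The pads swing forward as they close: fully open they stand 13 mm farther back than shut.
Start: joints at [-0.11, 0.377, 0.081, 1.274, 0, 1.46], TCP at [0.575, 0, 0.231] pointing down, gripper open.
Joint ranges: [-2.72, 2.72], [-0.84, 1.66], [-1.02, 1.22], [-1.77, 2.12], [-1.37, 1.28], [-3.14, 3.14]. Speed limits (rad/s): [2.57, 2.57, 3.14, 3.14, 3.14, 3.14].

## Interface

Orientations are given as a 3x3 rotation matrix whose columns are the frame's x, y, z axes.
In Python, from rig import * gives the robot as it stands. The module is installed in compiled form; this text tells all that it offers.
- The arm moves only by the tool step_arm, never from a script. Its argument "steps" is a list of rows, each an object of numbers: "x", "y", "z": the shift along the tool's x, y, z in m; "wx", "wy", "wz": the turn, a rotation vector about the tool's x, y, z in degrees; "jaw": the opening, from 0 (shut) to 1 (fully open). In form: [{"x": .., "y": .., "z": .., "wx": .., "wy": .., "wz": .., "jaw": ..}, ...]. A call has 1 to 8 rows; each row is the pose to reach, as a shift and turn from the pose commanded when the call began, along the tool's axes at that moment; what a row does not reach only later rows make up. A row lasts 1/8 s, in which the tool goes at most 62.5 mm and 10.7 degrees, less where a joint would pass 70% of its speed; a pose out of reach is approached as far as the arm can. A call with a gripper value outside its range is refused whole. The fingers move at their own pace and stop on an object; the grip force is fixed at half the most. Time passes only in rows, so rows that repeat a pose let the fingers close. It gives the time, the measured TCP pose, the force, the opening and the grip force at its end, in the units of the state.
- observe(): the state, without advancing time (a new reading comes with each control period).
- camera(name): name is "scene" or "side" or "wrist"; returns a dict with "frame" (420x560x3 uint8, blue, green, red), "depth" (420x560 float32, m along the optical axis (not along the pixel's ray), 0 where there is no reading), "intrinsics" (3x3 intrinsics, pixels), "k1" (the pictures are not rectified: a ray, as slopes to the right and down, at radius r is drawn at 1 + k1 r^2 times it, then the intrinsics apply), "R" (3x3) and "t" (3): a world point X has camera coordinates R X + t; the wrist camera has in their place "mount" (4x4, takes a point from camera to tool coordinates, whose origin is the TCP and whose axes are the flange's). Camera axes: x right, y down, z forward; pixel columns grow to the right and rows downward; lengths in m; the calibration is good to about 2 mm. A picture is of the moment at which its call begins: read the wrist's pose just before it.
- hand_in(): hands the job in; it is judged then, once.
Trained networks look in a picture, given as the dict that the camera call returned (one of the last four; its "shot" number tells which), for a name from the list of things; names that differ only in an ending like _2 or _b are one class to them, and where a whole thing is asked for, a point or a joint stands for the part that bears it (a point fixed in the world has none). Each returns a list of dicts, best first, with "score" (0 to 1); they miss things now and then, are a little off and sometimes report something else, mostly with a low value. They report only what shows in the picture. A call takes as long as a camera call.
- search_frame(thing, picture): "extent" ([left, top, right, bottom] in pixels, round what is visible of it).
- regions_of(thing, picture): "pixels" (420x560 bool, what is visible of it) and "extent" ([left, top, right, bottom] in pixels, round what is visible of it).
- mark_of(thing, picture): "pixel" ([column, row] in pixels: a listed point, or the origin of a listed thing).
The state is a dict: "time": time; "qpos": joint angles; "qd": joint speeds; "joint_torque": joint torques, N m; "eef_pos": TCP position; "ee_rot": TCP orientation; "force": force on the tool from outside, world axes, zero at the start; "ft_torque": the same for the moment, N m; "width": opening from 0.0 (shut) to 1.0 (fully open); "gripper_force": force on a finger pad.
Only numpy, scipy, OpenCV 4.12 (cv2) and the standard library are available. Lean on these libraries where they do the work, as an engineer would, in place of code of your own. Each camera call takes 0.05 s, during which the arm holds its last target. There are 200 camera calls.

## Task

Push the mould's hinged front plate shut until it snaps home on its ball catch. Then take the yellow-handled taper gauge from the wooden stand and slide it, blade down and upright, into the middle of the pour gap between the two plates until it drags snugly on both, without forcing it or springing the front plate off its catch. Finish while still gripping the gauge at that depth so it can be read, and leave the red gauge and the other things alone.

Things in the scene. Friction and masses are not known exactly. Their poses are not given: they have to be found in the camera images.
- mould: Panel mould, bolted down: green base 125x222x14 mm, dark uprights (120 high, at y +-98), two upright aluminium plates 158 wide, 12 thick, face to face, with a pour gap open at the top. Origin on the table top, mid-width, in the plane of the front plate's inner face when shut. x from front to back plate, away from the robot; y along the gap to the hinge side; z up. At mid-width nothing lies in the gap from z 28 to 122.
- front_plate (a joint): Front plate's angle about its upright hinge pin (at x -12, y +88 mm of the mould): 0 shut; grows as the free edge (-y side) swings to the robot. Starts well open, swings freely to about 0.09 rad; there its strike meets a sprung ball. About 10 to 15 N at push_spot carries it over, and it snaps to 0 against its stop. Shut, about 19 N on its inner face at mid-width springs it open again.
- push_spot (a point): A good place to push the front plate shut: on its outer face (towards the robot), 140 mm from the hinge pin, 104 mm above the table, above the black knob. Its x axis is the way to push, square to the plate; y points to the hinge; z up.
- front_edge (a point): Middle of the front plate's inner top edge, 122 mm above the table, where the flat inner face ends; moves with the plate. Above it a flared steel pour lip, 60 mm long, leans outward 0.62 rad and ends 133 mm above the table; the back plate has the same, so the mouth is some 16 mm wider than the gap.
- back_edge (a point): The same point on the back plate's inner face. With the front plate shut, the pour gap lies between front_edge and back_edge: the blade goes down midway between them.
- back_plate (a joint): Width of the pour gap with the front plate shut, in m: between 0.0048 and 0.0063, set by stiff adjusters at the back and fixed during the job. This reading is too coarse to set the gauge by: feel for the drag.
- taper_gauge: Gauge with yellow handle, 130 mm long, 60 g: steel blade 20 wide (y), 80 long (z), its thickness (x) growing evenly from 2.5 mm at the lower end to 7.7 mm at the handle; handle 18 (x) x 30 (y) x 50 (z) mm. Origin mid lower end, z to the handle; alike after a half turn about z. In a gap of w mm it starts to drag when its lower end is (w-2.5)/0.065 mm (35 to 58) below the plates' flat top edges.
- taper_gauge_handle (a point): Point to grip in the yellow handle: on the gauge's axis, 30 mm above the handle's lower end, 110 mm above the blade's lower end; axes as the gauge's. Pushed on past its first drag in the gap, the gauge resists by about 2 N more per millimetre; 3 to 10 N is snug.
- stand: Fixed wooden block 170 (x) x 60 (y) x 90 mm, origin under its centre, with two slots 12 x 24 mm through it, 50 mm either side of the middle along x. A gauge hangs in each by its handle, blade down 80 mm inside, blade width along the block's y; either gauge may be in either slot.
- plain_gauge: Plain gauge with red handle, blade 4 mm thick throughout, otherwise the size of the taper gauge and with the same origin. Not for this job: leave it in the stand.
- wax_tub: White tub of release wax with a blue lid, 66 mm wide, 62 mm high; leave alone. Origin under its centre.
- sand_block: Sanding block, brown and dark grey, 85 x 47 x 26 mm; leave alone.

How it is judged:
On the way, in this order (a step that is already met when the one before it is completed fails the run):
1. the front plate is shut on its catch (value of joint front_plate below 0.02 rad and velocity of joint front_plate between -0.03 and 0.03 rad/s), for 0.2 s.
2. the taper gauge is lifted out of the stand (distance of taper_gauge from where it was at the start of the episode above 0.05 m and contact force between taper_gauge and stand below 0.1 N and contact force between the fingers and taper_gauge above 2 N), for 0.2 s.
3. its blade is in the pour gap, dragging on both plates (value of joint front_plate below 0.025 rad and contact force between taper_gauge and front_plate above 0.8 N and contact force between taper_gauge and back_plate above 0.8 N and ((value of joint back_plate below 0.0051 m and z of taper_gauge in the frame of mould between 0.075 and 0.0916 m) or (value of joint back_plate between 0.0051 and 0.0054 m and z of taper_gauge in the frame of mould between 0.0704 and 0.087 m) or (value of joint back_plate between 0.0054 and 0.0057 m and z of taper_gauge in the frame of mould between 0.0658 and 0.0824 m) or (value of joint back_plate between 0.0057 and 0.006 m and z of taper_gauge in the frame of mould between 0.0612 and 0.0778 m) or (value of joint back_plate above 0.006 m and z of taper_gauge in the frame of mould between 0.0565 and 0.0732 m)) and angle between the z axis of taper_gauge and the z axis of mould, either way round below 0.06 rad and angle between the y axis of taper_gauge and the y axis of mould, either way round below 0.12 rad and y of taper_gauge in the frame of mould between -0.02 and 0.02 m and contact force between the fingers and taper_gauge above 2 N), for 0.2 s.
At the end, for the whole second after the job is handed in: Front plate on its catch (under 0.025 rad); taper gauge gripped, still, upright within 0.06 rad, in line with the gap within 0.12 rad and within 20 mm of its middle, touching each plate with 0.8 to 20 N, its lower end 5 mm short of to 7 mm past the depth where it fills the gap (all of step 3 and linear speed of taper_gauge below 0.01 m/s and contact force between taper_gauge and stand below 0.1 N and contact force between taper_gauge and front_plate below 20 N and contact force between taper_gauge and back_plate below 20 N); the arm keeps its last pose, push and grip.
It fails at once if the gauge is forced against a plate (over 30 N) (contact force between taper_gauge and front_plate above 30 N or contact force between taper_gauge and back_plate above 30 N).
It fails at once if the red gauge is disturbed (moved over 12 mm) (distance of plain_gauge from where it was at the start of the episode above 0.012 m).
It fails at once if the wax tub is disturbed (moved over 20 mm) (distance of wax_tub from where it was at the start of the episode above 0.02 m).
It fails at once if the sanding block is disturbed (moved over 20 mm) (distance of sand_block from where it was at the start of the episode above 0.02 m).
It also fails if it takes over 64 s, if anything falls off the work surface, if the arm or the gripper's body presses on something with over 40 N, if the wrist force passes 120 N, or if a joint passes its speed limit or range.

## Working session

There is one attempt and no reset: what is moved stays moved. The work goes in short steps, Python scripts to look and compute and a tool call to move; the robot and the scene stay as the last step left them, time stands still between calls to the robot, and variables do not carry over. Pictures are saved under pics/ and viewed, at most 10 in all, crops included, and the job is handed in when it is done.

Besides the shell and the picture viewer there is one more tool, called after ">>>" by a JSON object that holds its "api" and its "payload", one argument or row to a line. step_arm: Moves the arm, as the interface text tells. Its arguments: {"type":"object","properties":{"steps":{"type":"array"}},"required":["steps"]}

```bash
mkdir -p pics
cat > h.py <<'E'
from rig import *
import numpy as np, cv2
def pose(c,s=None):
    # returns R,t cam->world
    if "mount" in c:
        M=np.array(c["mount"]); E=np.eye(4); E[:3,:3]=s["ee_rot"]; E[:3,3]=s["eef_pos"]; T=E@M; return T[:3,:3],T[:3,3]
    R=np.array(c["R"]);t=np.array(c["t"]); return R.T,-R.T@t
def rays(c,uv):
    K=np.array(c["intrinsics"]);uv=np.atleast_2d(np.asarray(uv,float))
    d=(uv-K[:2,2])/[K[0,0],K[1,1]]; p=d.copy()
    for _ in range(10): p=d/(1+c["k1"]*(p**2).sum(1,keepdims=True))
    return np.c_[p,np.ones(len(p))]
def world(c,uv,s=None,z=None):
    R,o=pose(c,s);uv=np.atleast_2d(uv);r=rays(c,uv)
    if z is None:
        i=np.round(uv).astype(int);D=c["depth"][np.clip(i[:,1],0,419),np.clip(i[:,0],0,559)]
        return (r*D[:,None])@R.T+o
    w=r@R.T; return o+w*((z-o[2])/w[:,2])[:,None]
def cloud(c,mask,s=None):
    v,u=np.nonzero(mask&(c["depth"]>0)); return world(c,np.c_[u,v],s)
def tool(p,s): return np.array(s["ee_rot"]).T@(np.asarray(p)-s["eef_pos"])
E
cat > a.py <<'E'
from h import *
np.set_printoptions(precision=4,suppress=True)
s=observe();print(s["time"],s["eef_pos"],s["ee_rot"],s["force"],s["width"])
ims=[]
for n in ["scene","side"]:
    c=camera(n);ims.append(c["frame"]);print(n,pose(c)[1])
    for th in ["push_spot","front_edge","back_edge","taper_gauge_handle","mould","stand"]:
        for m in mark_of(th,c)[:1]:
            print(th,m["score"],m["pixel"],world(c,m["pixel"])[0])
    for th in ["taper_gauge","plain_gauge","front_plate","back_plate","wax_tub","sand_block","stand"]:
        for m in regions_of(th,c)[:1]:
            P=cloud(c,m["pixels"]); print(th,m["score"],m["extent"],np.percentile(P,[3,50,97],axis=0).round(3).tolist())
for n,i in zip("ab",ims): cv2.imwrite(f"pics/{n}.png",i)
E
python3 a.py
```

```text
0.0 [0.5743 0.0001 0.2303] [[ 0.      1.     -0.0021]
 [ 1.     -0.      0.0002]
 [ 0.0002 -0.0021 -1.    ]] [-0.6164  0.1599  1.0355] 0.9995724206964124
scene [-0.2764 -0.7128  0.7584]
push_spot 0.77 [249.1, 211.5] [0.5018 0.2332 0.0029]
front_edge 0.87 [261.0, 197.9] [0.4673 0.1321 0.1118]
back_edge 0.83 [280.9, 195.2] [0.5248 0.1043 0.1106]
taper_gauge_handle 0.58 [388.3, 262.5] [ 0.4694 -0.3224  0.1235]
mould 0.85 [279.9, 225.5] [0.5045 0.0864 0.016 ]
stand 0.9 [366.3, 303.2] [ 0.3904 -0.3265  0.0465]
taper_gauge 0.52 [380.6, 252.2, 396.4, 273.9] [[0.468, -0.328, 0.094], [0.472, -0.317, 0.12], [0.485, -0.299, 0.141]]
plain_gauge 0.61 [348.5, 264.6, 364.4, 289.5] [[0.37, -0.309, 0.094], [0.374, -0.299, 0.122], [0.386, -0.28, 0.14]]
front_plate 0.71 [246.8, 187.9, 266.5, 242.8] [[0.381, 0.068, 0.022], [0.417, 0.094, 0.083], [0.495, 0.156, 0.128]]
back_plate 0.64 [267.4, 182.9, 305.4, 230.7] [[0.522, 0.019, 0.032], [0.526, 0.092, 0.086], [0.532, 0.161, 0.128]]
wax_tub 0.96 [188.2, 198.1, 212.7, 222.0] [[0.345, 0.295, 0.003], [0.366, 0.31, 0.047], [0.402, 0.351, 0.062]]
sand_block 0.
[... 436 characters left out ...]
52.9] [ 0.4881 -0.2994  0.1256]
mould 0.85 [255.5, 262.2] [0.5175 0.3973 0.2287]
stand 0.9 [284.1, 188.6] [ 0.439  -0.2773  0.0101]
front_plate 0.66 [258.1, 214.5, 320.1, 274.9] [[0.385, 0.081, 0.024], [0.448, 0.133, 0.078], [0.504, 0.178, 0.123]]
back_plate 0.51 [249.9, 202.7, 256.1, 229.2] [[0.524, 0.023, 0.083], [0.529, 0.088, 0.123], [0.536, 0.133, 0.133]]
wax_tub 0.75 [311.6, 299.0, 349.2, 342.5] [[0.35, 0.301, 0.004], [0.38, 0.344, 0.059], [0.407, 0.358, 0.063]]
sand_block 0.68 [293.5, 277.9, 329.0, 306.5] [[0.376, 0.196, 0.012], [0.405, 0.232, 0.026], [0.433, 0.268, 0.028]]
stand 0.81 [257.4, 157.5, 316.1, 194.2] [[0.354, -0.319, 0.003], [0.433, -0.276, 0.057], [0.514, -0.257, 0.092]]
```

```bash
python3 -c "
import cv2
a=cv2.imread('pics/a.png');cv2.imwrite('pics/a2.png',cv2.resize(a[150:350,170:430],(780,600),interpolation=2))
b=cv2.imread('pics/b.png');cv2.imwrite('pics/b2.png',cv2.resize(b[130:350,190:390],(545,600),interpolation=2))"
```

```text
(no output)
```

View pics/a2.png

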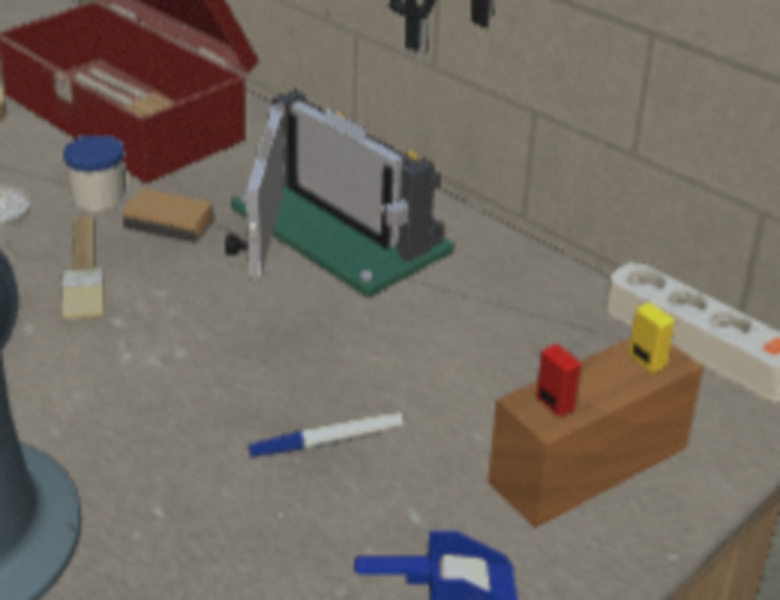

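View pics/b2.png

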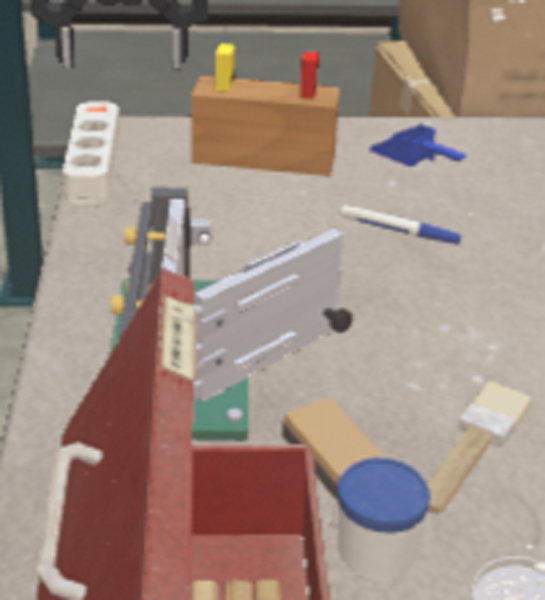

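The scene shows the front plate (x≈245-285) well open toward the robot. The yellow gauge is in the far slot of the stand (650,335) and the red one is near (558,378). The side view agrees. Next I'll try the wrist camera.

```bash
cat > b.py <<'E'
from h import *
import sys
np.set_printoptions(precision=4,suppress=True)
s=observe();c=camera("wrist");cv2.imwrite(f"pics/{sys.argv[1]}.png",c["frame"])
print(s["time"],s["eef_pos"],pose(c,s)[1])
for th in sys.argv[2].split(","):
    for m in mark_of(th,c)[:1]: print(th,m["score"],m["pixel"],world(c,m["pixel"],s)[0], world(c,m["pixel"],s,0.122)[0],world(c,m["pixel"],s,0.12)[0])
for th in sys.argv[3].split(","):
    for m in regions_of(th,c)[:1]:
        P=cloud(c,m["pixels"],s);print(th,m["score"],m["extent"],np.percentile(P,[3,50,97],axis=0).round(3).tolist())
        z=P[:,2].max();np.save(f"{th}.npy",P)
E
python3 b.py w1 push_spot,front_edge,back_edge,mould front_plate,back_plate
python3 - <<'E'
from h import *
c=camera("scene")
for th in ["back_plate","front_plate","stand"]:
    P=cloud(c,regions_of(th,c)[0]["pixels"])
    Q=P[(P[:,2]>0.05)&(P[:,2]<.115)] if th!="stand" else P[P[:,2]>.085]
    q=Q[:,:2]
    if th!="stand":
        for _ in range(4):
            m=np.median(q,0);u,S,v=np.linalg.svd(q-q.mean(0),full_matrices=False);d=(q-q.mean(0))@v[1];q=q[abs(d-np.median(d))<.004]
        print(th,q.mean(0),v[0],((q-q.mean(0))@v[0]).min(),((q-q.mean(0))@v[0]).max())
    else: print(th,cv2.minAreaRect(q.astype(np.float32)*1000))
E
```

```text
1.4 [ 0.575  -0.      0.2313] [0.5746 0.0755 0.3738]
push_spot 0.94 [84.8, 99.9] [0.4162 0.094  0.122 ] [0.4162 0.094  0.122 ] [0.4149 0.0942 0.12  ]
front_edge 0.62 [123.1, 66.9] [0.4505 0.1184 0.1207] [0.4512 0.1181 0.122 ] [0.4502 0.1185 0.12  ]
back_edge 0.63 [216.4, 95.8] [0.5011 0.1057 0.0129] [0.5233 0.0966 0.122 ] [0.5229 0.0967 0.12  ]
mould 0.69 [232.7, 105.8] [0.5358 0.089  0.1207] [0.536 0.089 0.122] [0.5357 0.0891 0.12  ]
front_plate 0.73 [50.1, 0.0, 219.4, 133.9] [[0.394, 0.073, 0.026], [0.453, 0.123, 0.101], [0.507, 0.166, 0.132]]
back_plate 0.59 [217.9, 0.0, 250.2, 192.9] [[0.525, 0.023, 0.032], [0.535, 0.101, 0.121], [0.54, 0.163, 0.133]]
back_plate [0.52565675 0.09555779] [-0.03650635 -0.99933342] -0.07519455313260813 0.07782464239091606
front_plate [0.43712537 0.10825041] [-0.79156453 -0.61108559] -0.07848203376254388 0.07025636949131663
stand ((430.720947265625, -303.04290771484375), (63.83838653564453, 173.90968322753906), 78.27689361572266)
```

View pics/w1.png

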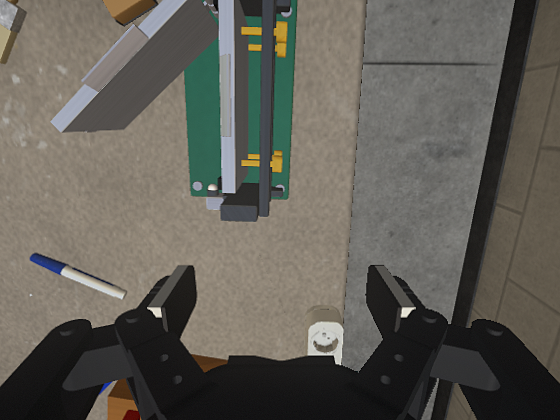

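The wrist view shows the mould top right: back plate edge near column 228 and the open front plate from (55,125) to (210,10). Next I'll shut the jaw and move beside the plate's outer face, then descend.

>>> {"api": "step_arm", "payload": {
  "steps": [
    {"x":0.03,"y":-0.05,"z":0,"jaw":0},
    {"x":0.065,"y":-0.1,"z":0,"jaw":0},
    {"x":0.1,"y":-0.15,"z":0,"jaw":0},
    {"x":0.13,"y":-0.2,"z":0,"jaw":0},
    {"x":0.13,"y":-0.2,"z":0.05,"jaw":0},
    {"x":0.13,"y":-0.2,"z":0.1,"jaw":0},
    {"x":0.13,"y":-0.2,"z":0.133,"jaw":0},
    {"x":0.13,"y":-0.2,"z":0.133,"jaw":0}
  ]
}}

```text
invalid input
```

Run:
```python
import numpy as np
O=np.array([.520,.096]);y=-.0365
H=np.array([.511,.184])
for th in [.877,.7,.55,.4,.25,.15,.1,.0]:
    f=th+.0365
    d=np.array([-np.sin(f),-np.cos(f)]);n=np.array([np.cos(f),-np.sin(f)])
    off=.0145*abs(n[0])+.011*abs(n[1])
    p=H+.14*d-off*n
    print(th,p.round(4), (p-[.375,.13]).round(4))
```

```text
0.877 [0.3894 0.1124] [ 0.0144 -0.0176]
0.7 [0.4035 0.0925] [ 0.0285 -0.0375]
0.55 [0.4184 0.0774] [ 0.0434 -0.0526]
0.4 [0.4357 0.0646] [ 0.0607 -0.0654]
0.25 [0.4551 0.0545] [ 0.0801 -0.0755]
0.15 [0.469  0.0494] [ 0.094  -0.0806]
0.1 [0.4762 0.0475] [ 0.1012 -0.0825]
0.0 [0.491  0.0446] [ 0.116  -0.0854]
```

>>> {"api": "step_arm", "payload": {
  "steps": [
    {"x":0.03,"y":-0.05,"z":0,"wx":0,"wy":0,"wz":0,"jaw":0},
    {"x":0.065,"y":-0.1,"z":0,"wx":0,"wy":0,"wz":0,"jaw":0},
    {"x":0.1,"y":-0.15,"z":0,"wx":0,"wy":0,"wz":0,"jaw":0},
    {"x":0.13,"y":-0.2,"z":0,"wx":0,"wy":0,"wz":0,"jaw":0},
    {"x":0.13,"y":-0.2,"z":0.05,"wx":0,"wy":0,"wz":0,"jaw":0},
    {"x":0.13,"y":-0.2,"z":0.1,"wx":0,"wy":0,"wz":0,"jaw":0},
    {"x":0.13,"y":-0.2,"z":0.133,"wx":0,"wy":0,"wz":0,"jaw":0},
    {"x":0.13,"y":-0.2,"z":0.133,"wx":0,"wy":0,"wz":0,"jaw":0}
  ]
}}

```text
time: 2.95
eef_pos: [0.3724, 0.1296, 0.0965]
ee_rot: [[-0.0, 1.0, -0.005], [1.0, 0.0, -0.001], [-0.001, -0.005, -1.0]]
force: [-0.8, -0.2, 0.5]
width: -0.003
gripper_force: 0.0
```

>>> {"api": "step_arm", "payload": {
  "steps": [
    {"x":-0.018,"y":0.014,"z":0,"wx":0,"wy":0,"wz":0,"jaw":0},
    {"x":-0.028,"y":0.021,"z":0,"wx":0,"wy":0,"wz":0,"jaw":0},
    {"x":-0.038,"y":0.029,"z":0,"wx":0,"wy":0,"wz":0,"jaw":0},
    {"x":-0.046,"y":0.036,"z":0,"wx":0,"wy":0,"wz":0,"jaw":0},
    {"x":-0.053,"y":0.043,"z":0,"wx":0,"wy":0,"wz":0,"jaw":0},
    {"x":-0.06,"y":0.052,"z":0,"wx":0,"wy":0,"wz":0,"jaw":0},
    {"x":-0.065,"y":0.061,"z":0,"wx":0,"wy":0,"wz":0,"jaw":0},
    {"x":-0.071,"y":0.07,"z":0,"wx":0,"wy":0,"wz":0,"jaw":0}
  ]
}}

```text
time: 3.95
eef_pos: [0.4456, 0.0587, 0.0982]
ee_rot: [[-0.0, 1.0, -0.0], [1.0, 0.0, 0.0], [0.0, -0.0, -1.0]]
force: [-0.4, 0.1, -0.3]
width: 0.002
gripper_force: 0.2
```

>>> {"api": "step_arm", "payload": {
  "steps": [
    {"x":-0.005,"y":0.01,"z":0,"wx":0,"wy":0,"wz":0,"jaw":0},
    {"x":-0.009,"y":0.019,"z":0,"wx":0,"wy":0,"wz":0,"jaw":0},
    {"x":-0.011,"y":0.025,"z":0,"wx":0,"wy":0,"wz":0,"jaw":0},
    {"x":-0.012,"y":0.028,"z":0,"wx":0,"wy":0,"wz":0,"jaw":0}
  ]
}}

```text
time: 4.45
eef_pos: [0.4734, 0.0469, 0.0983]
ee_rot: [[-0.0, 1.0, 0.0], [1.0, 0.0, -0.0], [-0.0, 0.0, -1.0]]
force: [-0.7, 0.9, -0.2]
width: 0.001
gripper_force: 0.0
```

```bash
python3 b.py w2 push_spot,front_edge,back_edge front_plate,back_plate
```

```text
4.45 [0.4734 0.0469 0.0983] [0.473  0.1224 0.2408]
push_spot 0.85 [307.1, 276.8] [0.4854 0.0538 0.1191] [0.4852 0.0555 0.122 ] [0.4854 0.0543 0.12  ]
front_edge 0.67 [364.3, 192.6] [0.5247 0.0815 0.065 ] [0.5079 0.0947 0.122 ] [0.5085 0.0943 0.12  ]
back_edge 0.65 [404.8, 188.7] [0.5254 0.0961 0.1204] [0.5247 0.0964 0.122 ] [0.5255 0.096  0.12  ]
front_plate 0.69 [262.1, 0.0, 417.7, 305.5] [[0.482, 0.042, 0.043], [0.501, 0.116, 0.119], [0.515, 0.167, 0.133]]
back_plate 0.72 [348.6, 0.5, 470.2, 322.7] [[0.523, 0.036, 0.07], [0.527, 0.105, 0.121], [0.537, 0.161, 0.133]]
```

View pics/w2.png

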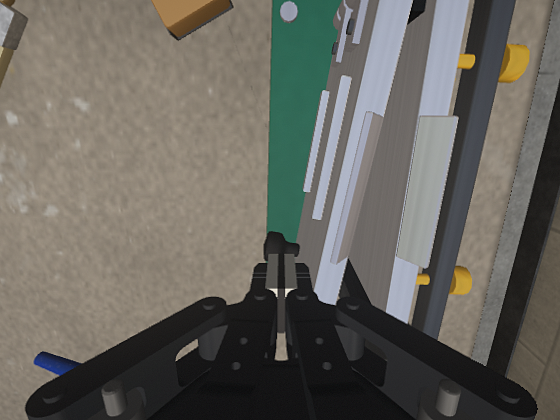

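The fingers (280,270) bear on the front plate, which is now nearly shut. I'll push on in small steps.

>>> {"api": "step_arm", "payload": {
  "steps": [
    {"x":-0.001,"y":0.004,"z":0,"wx":0,"wy":0,"wz":0,"jaw":0},
    {"x":-0.001,"y":0.008,"z":0,"wx":0,"wy":0,"wz":0,"jaw":0},
    {"x":-0.001,"y":0.01,"z":0,"wx":0,"wy":0,"wz":0,"jaw":0}
  ]
}}

```text
time: 5.12
eef_pos: [0.4805, 0.046, 0.0979]
ee_rot: [[0.0, 1.0, -0.005], [1.0, -0.0, -0.0], [-0.0, -0.005, -1.0]]
force: [-8.1, -0.2, 7.2]
width: 0.002
gripper_force: 4.7
```

>>> {"api": "step_arm", "payload": {
  "steps": [
    {"x":0,"y":0.002,"z":0,"wx":0,"wy":0,"wz":0,"jaw":0},
    {"x":0,"y":0.003,"z":0,"wx":0,"wy":0,"wz":0,"jaw":0}
  ]
}}

```text
time: 5.38
eef_pos: [0.4815, 0.046, 0.0975]
ee_rot: [[0.0, 1.0, -0.009], [1.0, -0.0, -0.0], [-0.0, -0.009, -1.0]]
force: [-10.5, -0.6, 9.9]
width: 0.006
gripper_force: 5.6
```

>>> {"api": "step_arm", "payload": {
  "steps": [
    {"x":0,"y":0.002,"z":0,"wx":0,"wy":0,"wz":0,"jaw":0},
    {"x":0,"y":0.003,"z":0,"wx":0,"wy":0,"wz":0,"jaw":0}
  ]
}}

```text
time: 5.62
eef_pos: [0.4887, 0.046, 0.0981]
ee_rot: [[0.0, 1.0, -0.001], [1.0, -0.0, -0.0], [-0.0, -0.001, -1.0]]
force: [-0.1, -0.6, 0.2]
width: -0.0
gripper_force: 0.0
```

It snapped shut: the force dropped to zero. I'll back off, rise, and look down into the gap.

>>> {"api": "step_arm", "payload": {
  "steps": [
    {"x":0,"y":-0.02,"z":0,"wx":0,"wy":0,"wz":0,"jaw":0},
    {"x":0,"y":-0.03,"z":-0.03,"wx":0,"wy":0,"wz":0,"jaw":0},
    {"x":0,"y":-0.03,"z":-0.08,"wx":0,"wy":0,"wz":0,"jaw":0},
    {"x":-0.015,"y":0,"z":-0.1,"wx":0,"wy":0,"wz":0,"jaw":0.5},
    {"x":-0.026,"y":0.032,"z":-0.1,"wx":0,"wy":0,"wz":0,"jaw":0.5},
    {"x":-0.026,"y":0.032,"z":-0.1,"wx":0,"wy":0,"wz":0,"jaw":0.5},
    {"x":-0.026,"y":0.032,"z":-0.1,"wx":0,"wy":0,"wz":0,"jaw":0.5}
  ]
}}

```text
time: 6.5
eef_pos: [0.5207, 0.0202, 0.198]
ee_rot: [[0.0, 1.0, -0.001], [1.0, -0.0, 0.0], [0.0, -0.001, -1.0]]
force: [0.3, -1.2, 0.9]
width: 0.5
gripper_force: 0.0
```

```bash
python3 b.py w3 front_edge,back_edge front_plate,back_plate
python3 -c "
import cv2
a=cv2.imread('pics/w3.png');cv2.imwrite('pics/w3c.png',cv2.resize(a[60:360,80:480],(800,600)))"
```

```text
6.5 [0.5207 0.0202 0.198 ] [0.5204 0.0956 0.3405]
front_edge 0.87 [280.6, 123.1] [0.5204 0.0957 0.0288] [0.5204 0.0957 0.122 ] [0.5204 0.0957 0.12  ]
back_edge 0.84 [287.1, 123.0] [0.5253 0.0958 0.1085] [0.525  0.0958 0.122 ] [0.5251 0.0958 0.12  ]
front_plate 0.74 [241.0, 0.0, 285.4, 226.7] [[0.489, 0.025, 0.052], [0.513, 0.105, 0.122], [0.52, 0.169, 0.133]]
back_plate 0.64 [282.3, 0.0, 314.6, 227.3] [[0.524, 0.023, 0.066], [0.531, 0.106, 0.122], [0.538, 0.169, 0.133]]
```

View pics/w3.png

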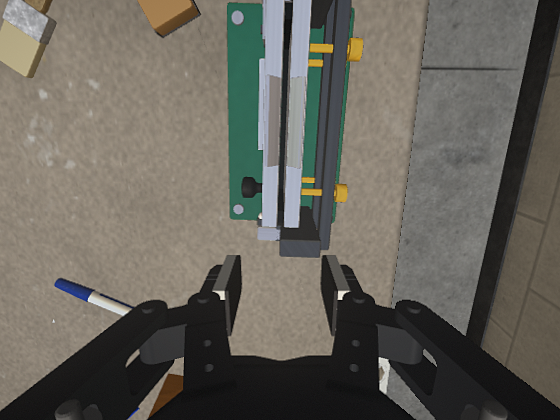

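The plate is shut: the dark gap runs from (278,225) to (290,0), with its mouth centred near (284,123). Next I'll fit the gap line's yaw.

Run:
```python
from h import *
s=observe();c=camera("wrist")
for th,side in [("front_plate",1),("back_plate",0)]:
    m=regions_of(th,c)[0]["pixels"]
    for lo,hi in [(5,65),(170,222),(5,222)]:
        uv=[]
        for r in list(range(lo,hi)):
            if 70<=r<170: continue
            x=np.nonzero(m[r])[0]
            if len(x): uv.append([x.max()+.5 if side else x.min()-.5,r])
        P=world(c,np.array(uv),s,.122)
        k=np.polyfit(P[:,1],P[:,0],1);r=P[:,0]-np.polyval(k,P[:,1]);g=abs(r)<.002;k=np.polyfit(P[g,1],P[g,0],1)
        print(th,lo,hi,k[0],np.polyval(k,.0958),g.sum(),len(g))
# gray dark-gap line
g=cv2.cvtColor(c["frame"],6)
print([ (r,g[r,262:305].tolist()) for r in (30,60,185,210)])
```

```text
Traceback (most recent call last):
IndexError: list index out of range
```

Run:
```python
from h import *
s=observe();c=camera("wrist")
g=cv2.GaussianBlur(cv2.cvtColor(c["frame"],6),(3,3),0).astype(float)
uv=[]
for r in list(range(8,65,3))+list(range(172,222,3)):
    a=int(round(284+(123-r)*.06)); w=g[r,a-9:a+10]; wt=np.clip(100-w,0,None)
    print(r,a,w.astype(int).tolist()) if r in (8,41,184,208) else 0
    if wt.sum()>0: uv.append([(wt*np.arange(a-9,a+10)).sum()/wt.sum(),r])
P=world(c,np.array(uv),s,.118);k=np.polyfit(P[:,1],P[:,0],1);print(k,np.polyval(k,.0958),(P[:,0]-np.polyval(k,P[:,1])).std())
```

```text
8 291 [181, 165, 105, 43, 25, 28, 29, 29, 26, 25, 63, 137, 174, 173, 172, 174, 175, 175, 173]
41 289 [180, 183, 162, 101, 39, 19, 20, 20, 21, 42, 82, 122, 155, 173, 175, 176, 177, 176, 175]
184 280 [181, 180, 179, 178, 179, 181, 164, 108, 53, 38, 39, 46, 70, 102, 136, 167, 181, 182, 180]
208 279 [183, 182, 181, 181, 182, 185, 170, 110, 47, 29, 32, 32, 30, 55, 118, 168, 183, 183, 182]
[0.03758438 0.51882724] 0.5224278263314958 0.00022797869553116353
```

>>> {"api": "step_arm", "payload": {
  "steps": [
    {"x":-0.05,"y":-0.006,"z":-0.03,"wx":0,"wy":0,"wz":0,"jaw":0.7},
    {"x":-0.1,"y":-0.012,"z":-0.033,"wx":0,"wy":0,"wz":2,"jaw":0.7},
    {"x":-0.15,"y":-0.018,"z":-0.033,"wx":0,"wy":0,"wz":4,"jaw":0.7},
    {"x":-0.2,"y":-0.024,"z":-0.033,"wx":0,"wy":0,"wz":6,"jaw":0.7},
    {"x":-0.25,"y":-0.03,"z":-0.033,"wx":0,"wy":0,"wz":8,"jaw":0.7},
    {"x":-0.3,"y":-0.036,"z":-0.033,"wx":0,"wy":0,"wz":10,"jaw":0.7},
    {"x":-0.333,"y":-0.041,"z":-0.033,"wx":0,"wy":0,"wz":11.7,"jaw":0.7},
    {"x":-0.333,"y":-0.041,"z":-0.033,"wx":0,"wy":0,"wz":11.7,"jaw":0.7}
  ]
}}

```text
time: 7.9
eef_pos: [0.4795, -0.3152, 0.231]
ee_rot: [[0.206, 0.979, 0.0], [0.979, -0.206, -0.0], [-0.0, 0.0, -1.0]]
force: [0.5, 0.5, 0.8]
width: 0.701
gripper_force: 0.0
```

```bash
python3 b.py w4 taper_gauge_handle,stand taper_gauge,stand
python3 - <<'E'
from h import *
for f,lo,hi in [("taper_gauge",.135,.146),("stand",.085,.095)]:
    P=np.load(f+".npy");Q=P[(P[:,2]>lo)&(P[:,2]<hi)];print(f,len(Q),cv2.minAreaRect((Q[:,:2]*1000).astype(np.float32)),np.median(Q[:,2]))
E
```

```text
7.9 [ 0.4795 -0.3152  0.231 ] [ 0.4946 -0.2413  0.3735]
taper_gauge_handle 0.94 [278.5, 208.6] [ 0.479  -0.3077  0.1393] [ 0.4779 -0.3126  0.122 ] [ 0.4777 -0.3131  0.12  ]
stand 0.69 [247.5, 183.9] [ 0.4513 -0.2905  0.0909] [ 0.4561 -0.285   0.122 ] [ 0.4558 -0.2854  0.12  ]
taper_gauge 0.65 [270.0, 185.3, 291.9, 229.0] [[0.471, -0.324, 0.101], [0.48, -0.307, 0.139], [0.489, -0.296, 0.141]]
stand 0.91 [144.3, 155.2, 316.2, 227.3] [[0.358, -0.334, 0.02], [0.436, -0.292, 0.09], [0.511, -0.261, 0.091]]
taper_gauge 699 ((479.3045654296875, -311.8805236816406), (30.439756393432617, 17.1012020111084), 78.43775939941406) 0.13957983550829925
stand 7467 ((430.6387023925781, -302.06536865234375), (60.54607391357422, 169.51173400878906), 78.70855712890625) 0.08978514614317867
```

View pics/w4.png

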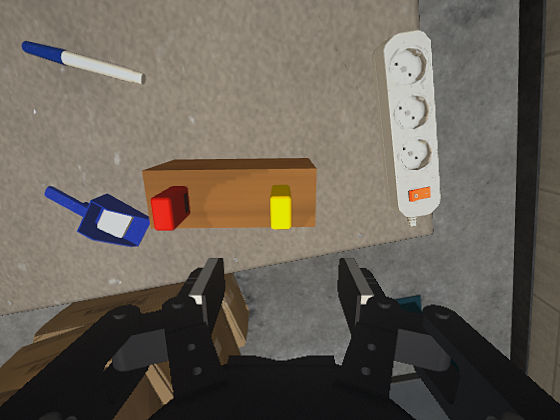

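The yellow handle (281,208) sits between the fingers and is aligned with them; the red one at (170,208) is clear. I'll descend and grip.

>>> {"api": "step_arm", "payload": {
  "steps": [
    {"x":0.003,"y":-0.001,"z":0.03,"wx":0,"wy":0,"wz":-0.3,"jaw":0.6},
    {"x":0.003,"y":-0.001,"z":0.07,"wx":0,"wy":0,"wz":-0.3,"jaw":0.6},
    {"x":0.003,"y":-0.001,"z":0.11,"wx":0,"wy":0,"wz":-0.3,"jaw":0.6},
    {"x":0.003,"y":-0.001,"z":0.13,"wx":0,"wy":0,"wz":-0.3,"jaw":0.6},
    {"x":0.003,"y":-0.001,"z":0.13,"wx":0,"wy":0,"wz":-0.3,"jaw":0.4},
    {"x":0.003,"y":-0.001,"z":0.13,"wx":0,"wy":0,"wz":-0.3,"jaw":0.2},
    {"x":0.003,"y":-0.001,"z":0.13,"wx":0,"wy":0,"wz":-0.3,"jaw":0},
    {"x":0.003,"y":-0.001,"z":0.13,"wx":0,"wy":0,"wz":-0.3,"jaw":0}
  ]
}}

```text
time: 9.15
eef_pos: [0.4805, -0.3103, 0.1026]
ee_rot: [[0.198, 0.98, 0.002], [0.98, -0.198, -0.001], [-0.001, 0.002, -1.0]]
force: [0.1, 0.9, 2.4]
width: 0.203
gripper_force: 59.3
```

>>> {"api": "step_arm", "payload": {
  "steps": [
    {"x":0,"y":0,"z":0,"wx":0,"wy":0,"wz":0,"jaw":0},
    {"x":0,"y":0,"z":0,"wx":0,"wy":0,"wz":0,"jaw":0}
  ]
}}

```text
time: 9.4
eef_pos: [0.4805, -0.3103, 0.1026]
ee_rot: [[0.198, 0.98, 0.002], [0.98, -0.198, -0.001], [-0.001, 0.002, -1.0]]
force: [-0.9, 1.1, 5.8]
width: 0.203
gripper_force: 59.7
```

>>> {"api": "step_arm", "payload": {
  "steps": [
    {"x":0,"y":0,"z":-0.02,"wx":0,"wy":0,"wz":0,"jaw":0},
    {"x":0,"y":0,"z":-0.05,"wx":0,"wy":0,"wz":0,"jaw":0},
    {"x":0,"y":0,"z":-0.09,"wx":0,"wy":0,"wz":0,"jaw":0},
    {"x":0,"y":0,"z":-0.13,"wx":0,"wy":0,"wz":0,"jaw":0},
    {"x":0,"y":0,"z":-0.17,"wx":0,"wy":0,"wz":0,"jaw":0},
    {"x":0,"y":0,"z":-0.17,"wx":0,"wy":0,"wz":0,"jaw":0},
    {"x":0,"y":0,"z":-0.17,"wx":0,"wy":0,"wz":0,"jaw":0},
    {"x":0,"y":0,"z":-0.17,"wx":0,"wy":0,"wz":0,"jaw":0}
  ]
}}

```text
time: 10.4
eef_pos: [0.4789, -0.3093, 0.2695]
ee_rot: [[0.198, 0.98, -0.003], [0.98, -0.198, 0.002], [0.002, -0.003, -1.0]]
force: [-1.0, -0.7, -0.5]
width: 0.208
gripper_force: 59.1
```

>>> {"api": "step_arm", "payload": {
  "steps": [
    {"x":0.05,"y":-0.005,"z":0,"wx":0,"wy":0,"wz":-1,"jaw":0},
    {"x":0.1,"y":-0.01,"z":0,"wx":0,"wy":0,"wz":-2,"jaw":0},
    {"x":0.15,"y":-0.015,"z":0,"wx":0,"wy":0,"wz":-3.5,"jaw":0},
    {"x":0.2,"y":-0.02,"z":0,"wx":0,"wy":0,"wz":-5,"jaw":0},
    {"x":0.26,"y":-0.025,"z":0,"wx":0,"wy":0,"wz":-6.5,"jaw":0},
    {"x":0.32,"y":-0.03,"z":0,"wx":0,"wy":0,"wz":-8,"jaw":0},
    {"x":0.37,"y":-0.035,"z":0,"wx":0,"wy":0,"wz":-9.3,"jaw":0},
    {"x":0.405,"y":-0.037,"z":0,"wx":0,"wy":0,"wz":-9.3,"jaw":0}
  ]
}}

```text
time: 11.4
eef_pos: [0.5224, 0.0967, 0.27]
ee_rot: [[0.035, 0.999, -0.002], [0.999, -0.035, -0.0], [-0.0, -0.002, -1.0]]
force: [0.7, -1.1, -0.7]
width: 0.202
gripper_force: 59.0
```

>>> {"api": "step_arm", "payload": {
  "steps": [
    {"x":0,"y":0,"z":0.015,"wx":0,"wy":0,"wz":0,"jaw":0},
    {"x":0,"y":0,"z":0.025,"wx":0,"wy":0,"wz":0,"jaw":0},
    {"x":0,"y":0,"z":0.025,"wx":0,"wy":0,"wz":0,"jaw":0}
  ]
}}

```text
time: 11.78
eef_pos: [0.5222, 0.094, 0.2447]
ee_rot: [[0.037, 0.999, -0.003], [0.999, -0.037, -0.0], [-0.0, -0.003, -1.0]]
force: [0.4, 0.4, -0.7]
width: 0.204
gripper_force: 59.0
```

Run:
```python
from h import *
np.set_printoptions(precision=4,suppress=True)
s=observe();print(s["time"],s["eef_pos"],s["ee_rot"][:,1],s["ee_rot"][:,2])
T=[]
for n in ["side","scene","wrist"]:
    c=camera(n)
    for th in ["taper_gauge","taper_gauge_handle","front_edge","back_edge"]:
        for m in mark_of(th,c)[:1]: print(n,th,m["score"],m["pixel"],world(c,m["pixel"],s)[0],world(c,m["pixel"],s,.122)[0])
    for m in regions_of("taper_gauge",c)[:1]:
        P=cloud(c,m["pixels"],s);print(m["score"],m["extent"],np.percentile(P,[3,50,97],axis=0).round(4).tolist())
    f=c["frame"]
    T.append(cv2.resize(f[130:280,190:340],(400,400),interpolation=2) if n!="wrist" else cv2.resize(f[100:400,130:430],(400,400)))
cv2.imwrite("pics/w5.png",cv2.resize(np.hstack(T[::2]),(800,400)))
```

```text
11.775 [0.5222 0.094  0.2447] [ 0.9993 -0.0373 -0.0034] [-0.0035 -0.0003 -1.    ]
side taper_gauge 0.78 [254.5, 208.4] [0.5276 0.0442 0.1211] [0.5276 0.0457 0.122 ]
side taper_gauge_handle 0.84 [257.9, 163.8] [0.5177 0.1071 0.2672] [ 0.5231 -0.2219  0.122 ]
side front_edge 0.58 [255.9, 219.3] [0.5243 0.0525 0.0951] [0.5233 0.0963 0.122 ]
side back_edge 0.42 [261.4, 218.5] [0.5104 0.1091 0.132 ] [0.5105 0.0927 0.122 ]
0.75 [251.0, 154.2, 261.9, 198.5] [[0.5154, 0.0913, 0.2009], [0.5224, 0.1056, 0.2522], [0.5305, 0.1086, 0.2827]]
scene taper_gauge 0.69 [286.2, 185.3] [0.5251 0.0823 0.1538] [0.5672 0.1241 0.122 ]
scene taper_gauge_handle 0.6 [282.5, 152.7] [0.5108 0.0855 0.2634] [0.7357 0.3136 0.122 ]
scene front_edge 0.55 [281.7, 194.6] [0.5099 0.0856 0.1261] [0.515  0.0908 0.122 ]
scene back_edge 0.74 [281.1, 194.9] [0.5123 0.0906 0.1221] [0.5124 0.0907 0.122 ]
0.77 [279.9, 145.7, 290.2, 183.9] [[0.5127, 0.0749, 0.1587], [0.5212, 0.0838, 0.2253], [0.5277, 0.1015, 0.2817]]
wrist taper_gauge 0.66 [278.5, 181.3] [0.5189 0.1002 0.0275] [0.5205 0.1184 0.122 ]
wrist taper_gauge_handle 0.83 [280.4, 291.0] [0.5223 0.1042 0.2827] [0.5179 0.0036 0.122 ]
wrist front_edge 0.56 [278.6, 204.0] [0.5179 0.0707 0.0266] [0.5198 0.0968 0.122 ]
wrist back_edge 0.79 [278.6, 203.2] [0.5179 0.0718 0.0267] [0.5198 0.0976 0.122 ]
0.96 [256.4, 208.4, 303.2, 345.3] [[0.5139, 0.0799, 0.1937], [0.5221, 0.1019, 0.2808], [0.5303, 0.1071, 0.2828]]
```

View pics/w5.png

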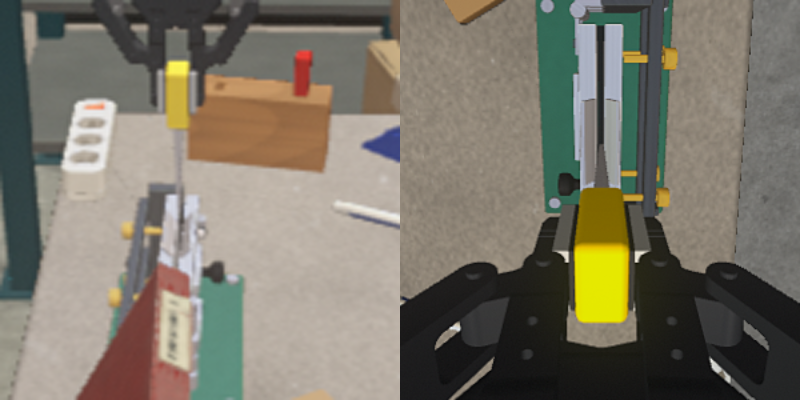

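The blade is upright above the gap: its tip is at (602,155) in the right panel, in line with the dark slot. Lowering into the mouth.

>>> {"api": "step_arm", "payload": {
  "steps": [
    {"x":0.002,"y":0.0005,"z":0.01,"wx":0,"wy":0,"wz":0,"jaw":0},
    {"x":0.002,"y":0.0005,"z":0.018,"wx":0,"wy":0,"wz":0,"jaw":0},
    {"x":0.002,"y":0.0005,"z":0.025,"wx":0,"wy":0,"wz":0,"jaw":0},
    {"x":0.002,"y":0.0005,"z":0.03,"wx":0,"wy":0,"wz":0,"jaw":0},
    {"x":0.002,"y":0.0005,"z":0.03,"wx":0,"wy":0,"wz":0,"jaw":0},
    {"x":0.002,"y":0.0005,"z":0.03,"wx":0,"wy":0,"wz":0,"jaw":0}
  ]
}}

```text
time: 13.42
eef_pos: [0.5242, 0.0964, 0.2165]
ee_rot: [[0.037, 0.999, 0.001], [0.999, -0.037, 0.0], [0.0, 0.001, -1.0]]
force: [0.1, -0.1, -0.7]
width: 0.204
gripper_force: 59.0
```

>>> {"api": "step_arm", "payload": {
  "steps": [
    {"x":0,"y":0,"z":0.004,"wx":0,"wy":0,"wz":0,"jaw":0},
    {"x":0,"y":0,"z":0.008,"wx":0,"wy":0,"wz":0,"jaw":0},
    {"x":0,"y":0,"z":0.01,"wx":0,"wy":0,"wz":0,"jaw":0},
    {"x":0,"y":0,"z":0.01,"wx":0,"wy":0,"wz":0,"jaw":0}
  ]
}}

```text
time: 13.92
eef_pos: [0.5239, 0.0964, 0.206]
ee_rot: [[0.037, 0.999, -0.0], [0.999, -0.037, -0.0], [-0.0, -0.0, -1.0]]
force: [0.9, -0.4, -0.6]
width: 0.207
gripper_force: 59.0
```

>>> {"api": "step_arm", "payload": {
  "steps": [
    {"x":0,"y":-0.001,"z":0.004,"wx":0,"wy":0,"wz":0,"jaw":0},
    {"x":0,"y":-0.001,"z":0.008,"wx":0,"wy":0,"wz":0,"jaw":0},
    {"x":0,"y":-0.001,"z":0.01,"wx":0,"wy":0,"wz":0,"jaw":0},
    {"x":0,"y":-0.001,"z":0.01,"wx":0,"wy":0,"wz":0,"jaw":0}
  ]
}}

```text
time: 14.42
eef_pos: [0.5228, 0.0965, 0.1961]
ee_rot: [[0.037, 0.999, -0.0], [0.999, -0.037, -0.0], [-0.0, -0.0, -1.0]]
force: [-1.1, 1.1, -1.1]
width: 0.203
gripper_force: 59.0
```

>>> {"api": "step_arm", "payload": {
  "steps": [
    {"x":0,"y":0,"z":0.003,"wx":0,"wy":0,"wz":0,"jaw":0},
    {"x":0,"y":0,"z":0.006,"wx":0,"wy":0,"wz":0,"jaw":0},
    {"x":0,"y":0,"z":0.006,"wx":0,"wy":0,"wz":0,"jaw":0},
    {"x":0,"y":0,"z":0.006,"wx":0,"wy":0,"wz":0,"jaw":0}
  ]
}}

```text
time: 14.92
eef_pos: [0.523, 0.0965, 0.1903]
ee_rot: [[0.037, 0.999, 0.0], [0.999, -0.037, 0.0], [0.0, 0.0, -1.0]]
force: [0.0, 0.5, -0.9]
width: 0.202
gripper_force: 59.0
```

>>> {"api": "step_arm", "payload": {
  "steps": [
    {"x":0,"y":0,"z":0.003,"wx":0,"wy":0,"wz":0,"jaw":0},
    {"x":0,"y":0,"z":0.006,"wx":0,"wy":0,"wz":0,"jaw":0},
    {"x":0,"y":0,"z":0.008,"wx":0,"wy":0,"wz":0,"jaw":0},
    {"x":0,"y":0,"z":0.008,"wx":0,"wy":0,"wz":0,"jaw":0}
  ]
}}

```text
time: 15.42
eef_pos: [0.5228, 0.0965, 0.182]
ee_rot: [[0.037, 0.999, -0.0], [0.999, -0.037, -0.0], [-0.0, -0.0, -1.0]]
force: [-0.5, -0.2, -1.2]
width: 0.203
gripper_force: 59.0
```

>>> {"api": "step_arm", "payload": {
  "steps": [
    {"x":0,"y":0,"z":0.002,"wx":0,"wy":0,"wz":0,"jaw":0},
    {"x":0,"y":0,"z":0.004,"wx":0,"wy":0,"wz":0,"jaw":0},
    {"x":0,"y":0,"z":0.004,"wx":0,"wy":0,"wz":0,"jaw":0}
  ]
}}

```text
time: 15.8
eef_pos: [0.5229, 0.0965, 0.1781]
ee_rot: [[0.037, 0.999, -0.0], [0.999, -0.037, -0.0], [-0.0, -0.0, -1.0]]
force: [0.5, -0.1, -1.5]
width: 0.202
gripper_force: 59.0
```

>>> {"api": "step_arm", "payload": {
  "steps": [
    {"x":0,"y":0,"z":0.002,"wx":0,"wy":0,"wz":0,"jaw":0},
    {"x":0,"y":0,"z":0.003,"wx":0,"wy":0,"wz":0,"jaw":0},
    {"x":0,"y":0,"z":0.003,"wx":0,"wy":0,"wz":0,"jaw":0}
  ]
}}

```text
time: 16.18
eef_pos: [0.5229, 0.0965, 0.1752]
ee_rot: [[0.037, 0.999, -0.0], [0.999, -0.037, -0.0], [-0.0, -0.0, -1.0]]
force: [0.3, -0.2, -1.0]
width: 0.202
gripper_force: 59.0
```

>>> {"api": "step_arm", "payload": {
  "steps": [
    {"x":0,"y":0,"z":0.002,"wx":0,"wy":0,"wz":0,"jaw":0},
    {"x":0,"y":0,"z":0.003,"wx":0,"wy":0,"wz":0,"jaw":0},
    {"x":0,"y":0,"z":0.003,"wx":0,"wy":0,"wz":0,"jaw":0}
  ]
}}

```text
time: 16.55
eef_pos: [0.523, 0.0965, 0.1722]
ee_rot: [[0.037, 0.999, -0.0], [0.999, -0.037, -0.0], [-0.0, -0.0, -1.0]]
force: [1.1, 0.2, -0.8]
width: 0.204
gripper_force: 59.0
```

>>> {"api": "step_arm", "payload": {
  "steps": [
    {"x":0,"y":0,"z":0.002,"wx":0,"wy":0,"wz":0,"jaw":0},
    {"x":0,"y":0,"z":0.002,"wx":0,"wy":0,"wz":0,"jaw":0},
    {"x":0,"y":0,"z":0.002,"wx":0,"wy":0,"wz":0,"jaw":0}
  ]
}}

```text
time: 16.92
eef_pos: [0.523, 0.0965, 0.1703]
ee_rot: [[0.037, 0.999, 0.0], [0.999, -0.037, -0.0], [-0.0, 0.0, -1.0]]
force: [-0.5, -0.1, -1.5]
width: 0.201
gripper_force: 59.0
```

>>> {"api": "step_arm", "payload": {
  "steps": [
    {"x":0,"y":0,"z":0.002,"wx":0,"wy":0,"wz":0,"jaw":0},
    {"x":0,"y":0,"z":0.002,"wx":0,"wy":0,"wz":0,"jaw":0},
    {"x":0,"y":0,"z":0.002,"wx":0,"wy":0,"wz":0,"jaw":0}
  ]
}}

```text
time: 17.3
eef_pos: [0.523, 0.0965, 0.1682]
ee_rot: [[0.037, 0.999, -0.0], [0.999, -0.037, -0.0], [-0.0, -0.0, -1.0]]
force: [0.2, 0.6, -0.8]
width: 0.207
gripper_force: 59.0
```

>>> {"api": "step_arm", "payload": {
  "steps": [
    {"x":0,"y":0,"z":0.002,"wx":0,"wy":0,"wz":0,"jaw":0},
    {"x":0,"y":0,"z":0.002,"wx":0,"wy":0,"wz":0,"jaw":0},
    {"x":0,"y":0,"z":0.002,"wx":0,"wy":0,"wz":0,"jaw":0}
  ]
}}

```text
time: 17.68
eef_pos: [0.5229, 0.0965, 0.1662]
ee_rot: [[0.037, 0.999, -0.0], [0.999, -0.037, -0.0], [-0.0, -0.0, -1.0]]
force: [-0.5, -0.2, -1.1]
width: 0.203
gripper_force: 59.1
```

>>> {"api": "step_arm", "payload": {
  "steps": [
    {"x":0,"y":0,"z":0.002,"wx":0,"wy":0,"wz":0,"jaw":0},
    {"x":0,"y":0,"z":0.002,"wx":0,"wy":0,"wz":0,"jaw":0},
    {"x":0,"y":0,"z":0.002,"wx":0,"wy":0,"wz":0,"jaw":0}
  ]
}}

```text
time: 18.05
eef_pos: [0.5229, 0.0965, 0.1643]
ee_rot: [[0.037, 0.999, -0.0], [0.999, -0.037, 0.0], [0.0, -0.0, -1.0]]
force: [-1.5, -0.3, 0.6]
width: 0.205
gripper_force: 59.3
```

>>> {"api": "step_arm", "payload": {
  "steps": [
    {"x":0,"y":0,"z":0.0015,"wx":0,"wy":0,"wz":0,"jaw":0},
    {"x":0,"y":0,"z":0.0015,"wx":0,"wy":0,"wz":0,"jaw":0},
    {"x":0,"y":0,"z":0.0015,"wx":0,"wy":0,"wz":0,"jaw":0}
  ]
}}

```text
time: 18.42
eef_pos: [0.5229, 0.0965, 0.1632]
ee_rot: [[0.037, 0.999, 0.0], [0.999, -0.037, 0.0], [0.0, 0.0, -1.0]]
force: [-3.2, 0.7, 6.0]
width: 0.201
gripper_force: 59.8
```

>>> {"api": "step_arm", "payload": {
  "steps": [
    {"x":0,"y":-0.0003,"z":0,"wx":0,"wy":0,"wz":0,"jaw":0},
    {"x":0,"y":-0.0003,"z":0,"wx":0,"wy":0,"wz":0,"jaw":0},
    {"x":0,"y":-0.0003,"z":0,"wx":0,"wy":0,"wz":0,"jaw":0}
  ]
}}

```text
time: 18.8
eef_pos: [0.5229, 0.0965, 0.1632]
ee_rot: [[0.037, 0.999, 0.001], [0.999, -0.037, 0.0], [0.0, 0.001, -1.0]]
force: [-2.3, 0.3, 6.1]
width: 0.202
gripper_force: 59.8
```

```bash
python3 b.py w6 front_edge,back_edge front_plate,taper_gauge
python3 - <<'E'
from h import *
for _ in range(4):
    c=camera("side");s=observe();print(s["eef_pos"],s["force"],s["ft_torque"])
a=cv2.imread("pics/w6.png");cv2.imwrite("pics/w6b.png",np.hstack([cv2.resize(a[0:300,130:430],(400,400)),cv2.resize(c["frame"][130:280,190:340],(400,400))]))
E
```

```text
18.8 [0.5229 0.0965 0.1632] [0.5252 0.172  0.3056]
front_edge 0.85 [276.8, 238.6] [0.5206 0.1045 0.139 ] [0.5201 0.0976 0.122 ] [0.5201 0.0968 0.12  ]
back_edge 0.89 [280.0, 240.3] [0.5225 0.1029 0.138 ] [0.5222 0.0963 0.122 ] [0.5222 0.0955 0.12  ]
front_plate 0.69 [242.9, 107.9, 279.6, 263.2] [[0.504, 0.088, 0.057], [0.514, 0.135, 0.122], [0.521, 0.174, 0.133]]
taper_gauge 0.86 [258.1, 210.0, 302.6, 341.9] [[0.515, 0.083, 0.124], [0.523, 0.104, 0.199], [0.53, 0.11, 0.201]]
[0.52290623 0.09650827 0.16316176] [-2.32387724  0.115165    4.53387635] [ 0.05190798  0.72597793 -0.02577487]
[0.52292978 0.09650523 0.16318471] [-3.2606007  -0.45557544  4.80971041] [ 0.07306176  0.75631826 -0.02065941]
[0.52290504 0.09651626 0.16316709] [-2.41553143 -0.17933936  4.68904936] [-0.03497122  0.76664263  0.00398834]
[0.52289664 0.09652451 0.16316302] [-3.28871153  0.24249832  4.53387629] [0.02187622 0.76502813 0.02097967]
```

View pics/w6b.png

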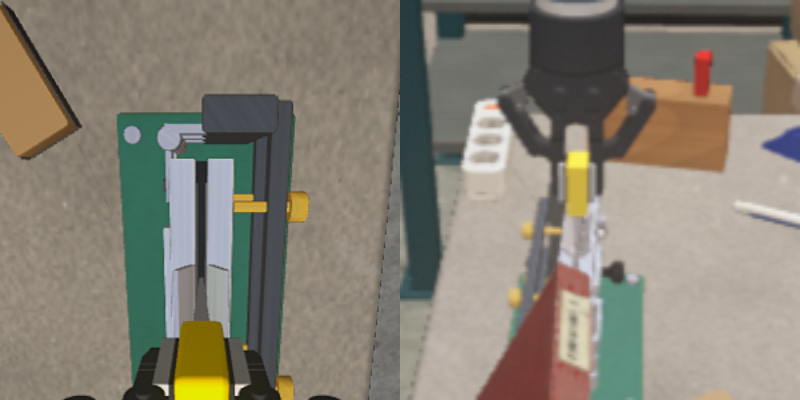

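The left panel shows the front plate still shut, with the blade upright at mid-gap (200,310). The wrist feels about 6 N of drag with a small side load, and the lower end is at z≈0.071 m, so the blade drags on both plates. Handing in.

```bash
python3 -c "
from rig import *
print(hand_in())"
```

```text
the job is handed in; nothing more can be done
None
```

I snapped the front plate shut and handed in still gripping the taper gauge, upright mid-gap with its lower end about 51 mm below the plates' top edges and about 6 N of drag; the hand-in returned no verdict.

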